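# Build up the V-cradle fixture for a thread gauge

### The arm

A 6-joint arm with a two-finger parallel gripper is mounted at the origin on the work surface. World frame = base frame: x ahead of the robot, y to its left, z up, the work surface at z = 0. Lengths are in mm, angles in rad, forces in N, time in s.
With the tool pointing down it reaches from about 275 to 1000 mm from the base axis. Payload 8.4 kg.
Tool frame: the origin (TCP) lies at the very end of the fingers, on their centre line; the grasp point (between the pads) lies 19 mm behind it; z points along the fingers, y is the line along which they close (so a half turn about z gives the same grasp; the last joint's range is limited). The gripper opens to 85 mm and grips with 20 to 120 N. Pads are 22 mm wide; open, the fingers measure 114 mm over their backs; the gripper's body (76 mm by 85 mm) begins 54 mm behind the grasp point. The pads swing forward as they close: fully open they stand 13 mm farther back than shut.
Start: joints at [1.236, 0.353, 1.633, -0, 1.155, -0.002], TCP at [204.18, 590.71, 231.281] pointing down, gripper open.
Joint ranges: [-2.63, 2.63], [-0.92, 2.1], [0.06, 2.66], [-1.3, 4.44], [0, 2.69], [-3.02, 3.02]. Speed limits (rad/s): [2.22, 2.22, 2.79, 3.14, 3.14, 3.14].

### API

Orientations are given as [roll, pitch, yaw] about the fixed x, y, z axes, in that order (R = Rz(yaw) Ry(pitch) Rx(roll)).
In Python, from rig import sensors, grab_frame, camera_params, order gives the robot as it stands. The module is installed in compiled form; this text tells all that it offers.
- The arm moves only by the tool move_arm, never from a script. Its argument "motion" is a list of rows, each a list of 7 numbers: the turn, a rotation vector about the tool's x, y, z in rad, then the shift along the tool's x, y, z in m, then the finger opening in m, from 0 to 0.0854. A call has 1 to 8 rows; each row is the pose to reach, as a shift and turn from the pose commanded when the call began, along the tool's axes at that moment; what a row does not reach only later rows make up. A row lasts 1/8 s, in which the tool goes at most 62.5 mm and 10.7 degrees, less where a joint would pass 70% of its speed; a pose out of reach is approached as far as the arm can. A call with a gripper value outside its range is refused whole. The fingers move at their own pace and stop on an object; "grip_force" is the grip in N (left out, the last holds). Time passes only in rows, so rows that repeat a pose let the fingers close. It gives the time, the measured TCP pose, the force, the opening and the grip force at its end, in the units of the state.
- sensors.sense(): the state, without advancing time (a new reading comes with each control period).
- grab_frame(name): name is "scene" or "top" or "wrist"; returns (picture, depth): 384x512x3 uint8, red, green, blue; 384x512 float32, mm along the optical axis (not along the pixel's ray), 0 where there is no reading.
- camera_params(name): a dict with "camera_matrix" (3x3 intrinsics, pixels), "world_from_camera" (4x4, takes a point from camera to world coordinates). Camera axes: x right, y down, z forward; pixel columns grow to the right and rows downward; lengths in mm; the calibration is good to about 2 mm. A picture is of the moment at which its call begins: read the wrist's pose just before it. camera_params takes no time and is no camera call; for the wrist camera it gives the pose at the moment of the call.
- order.sign_off(): hands the job in; it is judged then, once.
The state is a dict: "clock": time; "qpos": joint angles; "qvel": joint speeds; "joint_efforts": joint torques, N m; "eef_pos": TCP position; "tcp_rot": TCP orientation; "contact_force": force on the tool from outside, world axes, zero at the start; "wrist_torque": the same for the moment, N m; "opening": opening from 0.0 (shut) to 1.0 (fully open); "grasp_force": force on a finger pad.
Only numpy, scipy, OpenCV 4.12 (cv2) and the standard library are available. Lean on these libraries where they do the work, as an engineer would, in place of code of your own. Each camera call takes 0.05 s, during which the arm holds its last target. There are 200 camera calls.

### The job

Build the inspection fixture on the middle of the slotted staging plate, from the bottom up: first the drilled block lying flat with its long side along the slots, on it the plain riser, on that the V cradle, each centred and squared with the one below, long side along long side. Finally lay the long threaded plug gauge centrally in the two Vs of the cradle, so that it rests in both. Let each piece stand by itself before adding the next, and leave the short plain gauge, the wooden case and the pen tray where they are.

Things in the scene. Friction and masses are not known exactly. Their poses are not given: they have to be found in the camera images.
- plate: Fixed staging plate of dark steel, 140 (x) x 100 (y) x 12 (z) mm, flat top with three thin black slot lines along its x (shallow markings only, nothing drops in). Origin: centre of its underside; top is at 12 mm. z up. Does not move during the job. The stack is built on its centre.
- block: Drilled setup block of bright steel, 76 (x) x 50 (y) x 25 (z) mm, covered with rows of dark round holes about 8 mm across (5 by 3 on top; markings only). Loose, lies flat, about 0.6 kg. Origin: centre of its underside. x along its long side, z up.
- riser: Plain riser: solid bright steel block without holes, 64 (x) x 46 (y) x 18 (z) mm. Loose, lies flat, about 0.4 kg. Origin: centre of its underside. x along its long side, z up.
- cradle: V cradle, dark steel, loose, upright, 0.3 kg: base 68 (x) x 42 (y) x 14 (z) mm; two walls 12 mm thick, 42 wide, at x = -28 and +28 mm, tops at 34 mm, each with a 90 degree V notch along x at y = 0 (24 mm wide at the mouth, lowest line at 22 mm). Between them a 44 mm gap, open to both sides, where the base can be gripped across y. Origin: centre of underside; z up.
- gauge: Threaded plug gauge, bright steel, 100 mm long (x): mid octagonal handle 30 mm long, 18 across flats (flats sideways and up/down), each side a threaded end 14 mm in diameter, 35 long. Loose, 0.12 kg, lies on a flat. Origin: on its axis, mid-length, 9 mm above the bench. Seated: axis 32 mm above the cradle's underside, handle hanging in the gap, threaded ends in the Vs.
- pin: Plain plug gauge, bystander: the same octagonal handle (30 mm long, 18 mm across flats) but only one end, smooth, 10 mm in diameter and 32 mm long, on its +x side; 62 mm long in all. Loose, to be left where it lies. Origin: on its axis at the middle of the handle, 9 mm above the bench.
- case: Closed dark wooden instrument case, bystander, 130 (x) x 90 (y) x 44 (z) mm, two brass catches. Loose, 0.9 kg, to be left alone. Origin: centre of its underside.
- pens: Open aluminium pen tray with black pens, bystander, 140 (x) x 80 (y) x 22 (z) mm. Loose, 0.7 kg, to be left alone. Origin: centre of its underside.
Mind the look-alikes: they are no part of the job. Several things have the shape of the plate; the one meant has the colours described above. Leave any green or orange look-alike of the block alone.

How it is judged:
By the outcome, as a careful person would: the job done as asked, in the order asked, and still so for the second after the job is handed in, with the robot touching nothing.
It also fails if it takes over 120 s, if anything falls off the work surface, if the arm or the gripper's body presses on something with over 40 N, if the wrist force passes 120 N, or if a joint passes its speed limit or range.

## Working session

There is one attempt and no reset: what is moved stays moved. The work goes in short steps, Python scripts to look and compute and a tool call to move; the robot and the scene stay as the last step left them, time stands still between calls to the robot, and variables do not carry over. Pictures are saved under pics/ and viewed, at most 16 in all, crops included, and the job is handed in when it is done.

Besides the shell and the picture viewer there is one more tool, called after "Request:" as name(argument=value, ...) on one line, values as JSON. move_arm: Moves the arm, as the interface text tells. Its arguments: {"type":"object","properties":{"motion":{"type":"array","items":{"type":"array","items":{"type":"number"}}},"grip_force":{"type":"number"}},"required":["motion"]}

```bash
mkdir -p pics; ls
python3 - <<'E'
from rig import sensors, grab_frame, camera_params
import cv2, numpy as np
for n in ("scene","top"):
    p,d=grab_frame(n); cv2.imwrite(f"pics/{n}0.png",p[:,:,::-1]); np.savez(f"{n}0.npz",p=p,d=d)
    c=camera_params(n); print(n,np.round(c["camera_matrix"],1).tolist(),np.round(c["world_from_camera"],3).tolist())
print(sensors.sense())
E
```

```text
pics
scene [[356.9, 0.0, 259.2], [0.0, 356.9, 194.0], [0.0, 0.0, 1.0]] [[0.675, 0.613, -0.411, 887.788], [0.737, -0.551, 0.391, -292.905], [0.013, -0.567, -0.823, 713.484], [0.0, 0.0, 0.0, 1.0]]
top [[346.8, 0.0, 259.0], [0.0, 346.8, 192.8], [0.0, 0.0, 1.0]] [[0.021, -0.989, 0.145, 448.225], [-1.0, -0.021, 0.002, 9.499], [0.001, -0.145, -0.989, 899.53], [0.0, 0.0, 0.0, 1.0]]
{'clock': 0.1, 'qpos': array([ 1.23558933e+00,  3.53594415e-01,  1.63405439e+00, -1.94121043e-05,
        1.15518362e+00, -2.39274721e-03]), 'qvel': array([-0.00134504, -0.00184989, -0.00069069, -0.0006613 , -0.00181799,
        0.00068146]), 'joint_efforts': array([-7.26686230e-04, -6.06356978e+01, -3.42820323e+01, -1.04610735e-04,
        3.83472550e-03,  9.84856229e-06]), 'eef_pos': array([204.05350973, 590.30738132, 230.62934873]), 'tcp_rot': array([-3.14035284e+00,  1.47832867e-05,  2.80878626e+00]), 'contact_force': array([-0.62603771, -0.42672495,  0.51967421]), 'wrist_torque': array([-0.00790805, -0.10575823,  0.00037996]), 'grasp_force': 0.0, 'opening': 1.0022680901519203}
```

View pics/top0.png

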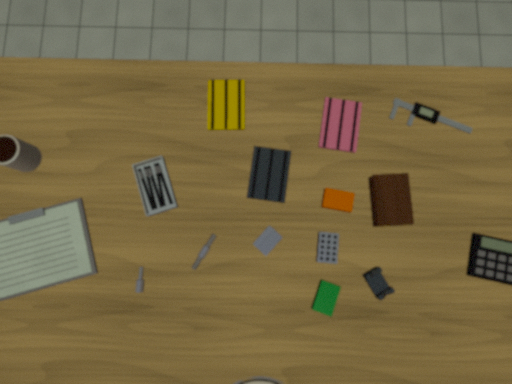

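View pics/scene0.png

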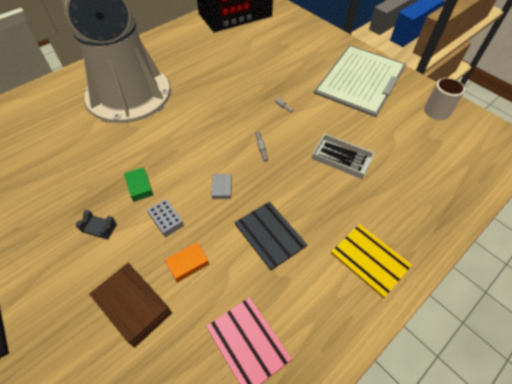

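The top view shows the plate (270,175), block (327,247), riser (268,240), cradle (378,283), gauge (204,251) and pin (140,280). It also shows the case (391,200) and the pen tray (155,185). The scene view agrees. Next I'll get coarse positions from both views.

```bash
cat > h.py <<'E'
import numpy as np, cv2
from rig import sensors, grab_frame, camera_params
def ray(uv,c,z):
    "pixels -> world points on the plane at height z"
    K,T=c["camera_matrix"],c["world_from_camera"]
    uv=np.atleast_2d(np.asarray(uv,float))
    d=np.c_[uv,np.ones(len(uv))]@np.linalg.inv(K).T@T[:3,:3].T; o=T[:3,3]
    return o+d*((z-o[2])/d[:,2])[:,None]
def tri(uv1,c1,uv2,c2):
    "nearest point of two rays, and their gap"
    o,d=[],[]
    for uv,c in((uv1,c1),(uv2,c2)):
        T=c["world_from_camera"]; v=T[:3,:3]@np.linalg.inv(c["camera_matrix"])@np.r_[uv,1.]
        o.append(T[:3,3]); d.append(v/np.linalg.norm(v))
    s=np.linalg.lstsq(np.c_[d[0],-d[1]],o[1]-o[0],rcond=None)[0]
    a,b=o[0]+s[0]*d[0],o[1]+s[1]*d[1]
    return (a+b)/2,np.linalg.norm(a-b)
def blob(mask,near):
    "contour nearest a pixel"
    cs=[c for c in cv2.findContours(mask.astype(np.uint8),cv2.RETR_EXTERNAL,cv2.CHAIN_APPROX_NONE)[0] if cv2.contourArea(c)>20]
    return max(cs,key=lambda c:cv2.pointPolygonTest(c,tuple(map(float,near)),True))
def rect(c,cam,z):
    "world centre, sides, long-side angle of a contour's rectangle at height z"
    (x,y),(w,h),a=cv2.minAreaRect(ray(c[:,0],cam,z)[:,:2].astype(np.float32))
    if w<h: w,h,a=h,w,a+90
    return np.round([x,y,w,h,(a+90)%180-90],1)
E
python3 - <<'E'
from h import *
S=dict(block=((327,247),(165,217),25),riser=((268,240),(221,185),18),cradle=((378,283),(97,224),20),gauge=((204,251),(262,146),9),plate=((270,175),(270,235),12),pin=((140,280),(284,104),9),case=((391,200),(130,300),44))
f={n:np.load(n+"0.npz") for n in("top","scene")}; cam={n:camera_params(n) for n in f}
for k,(a,b,z) in S.items():
    m=[]
    for n,uv in(("top",a),("scene",b)):
        hsv=cv2.cvtColor(f[n]["p"],cv2.COLOR_RGB2HSV)
        mask=(hsv[...,1]<80) if k!="case" else (hsv[...,2]<110)
        mask=cv2.morphologyEx(mask.astype(np.uint8),cv2.MORPH_CLOSE,np.ones((3,3)))
        c=blob(mask,uv); M=cv2.moments(c); ce=(M["m10"]/M["m00"],M["m01"]/M["m00"]); m.append(ce)
        print(k,n,np.round(ce,1),rect(c,cam[n],z))
    print("   tri",tri(m[0],cam["top"],m[1],cam["scene"]))
p,d=grab_frame("wrist"); cv2.imwrite("pics/w0.png",p[:,:,::-1])
c=camera_params("wrist");print(np.round(c["camera_matrix"],1).tolist(),np.round(c["world_from_camera"],3).tolist())
E
```

```text
block top [327.5 247.4] [ 442.8 -162.4   77.2   53.1   -4.8]
block scene [165.1 216.8] [ 448.5 -163.4   86.2   51.3   -4.8]
   tri (array([ 442.84821236, -163.05786084,   15.77653905]), np.float64(2.260721364934923))
riser top [267.2 240.3] [456.9 -12.   64.1  47.8 -43.8]
riser scene [220.9 185.5] [460.4 -13.7  68.7  45.3 -41.2]
   tri (array([456.98796126, -11.72632785,  11.4511946 ]), np.float64(0.6214576672483304))
cradle top [377.6 283. ] [ 358.2 -287.8   71.    45.    32. ]
cradle scene [ 96.  224.8] [ 357.8 -286.8   84.6   50.4   30.7]
   tri (array([ 357.54912337, -287.87341957,   14.92139205]), np.float64(0.5934838793647204))
gauge top [203.3 251.5] [426.1 148.7  97.9  17.5 -29. ]
gauge scene [261.2 146. ] [425.  150.7 101.9  15.6 -31.8]
   tri (array([425.41989226, 149.85085279,   8.07124495]), np.float64(1.0663049883375433))
plate top [268.8 174. ] [628.8 -13.1 137.1  96.9  -6.5]
plate scene [270.2 234.8] [631.2 -13.4 138.9  98.7  -6.9]
   tri (array([630.6918924 , -12.38611555,   1.86729453]), np.float64(2.1985541256941428))
pin top [139.4 281.6] [352.7 304.7  61.9  18.5  -4.2]
pin scene [282.4 103.6] [350.8 304.7  66.9  19.8  -9.7]
   tri (array([348.14289124, 304.8629147 ,  11.68396424]), np.float64(0.5482120437793315))
case top [390.4 199.8] [ 564.1 -315.7  134.1  106.9    3.7]
case scene [130.8 304.5] [ 574.5 -321.3  140.9   87.3    4. ]
   tri (array([ 566.33092278, -324.36867727,   19.39893506]), np.float64(1.5976080442719165))
[[274.0, 0.0, 247.8], [0.0, 274.0, 191.9], [0.0, 0.0, 1.0]] [[0.327, 0.912, 0.249, 141.31], [0.945, -0.315, -0.087, 612.062], [-0.001, 0.264, -0.965, 373.418], [0.0, 0.0, 0.0, 1.0]]
```

```bash
cat >> h.py <<'E'
from scipy.spatial.transform import Rotation as R
def go(x,y,z,yawdeg):
    "shift and turn, in tool axes, from the measured pose to a tool-down pose"
    s=sensors.sense(); R0=R.from_euler("xyz",s["tcp_rot"]); R1=R.from_euler("xyz",[np.pi,0,np.radians(yawdeg)])
    print("turn",np.round((R0.inv()*R1).as_rotvec(),4),"shift m",np.round(R0.inv().apply(np.array([x,y,z])-s["eef_pos"])/1000,4),"t",round(s["clock"],2))
E
python3 -c "
from h import *
go(630,-12,140,173.5)"
```

```text
turn [-1.000e-03 -1.000e-04 -2.193e-01] shift m [-0.5993 -0.4301  0.0912] t 0.15
```

View pics/w0.png

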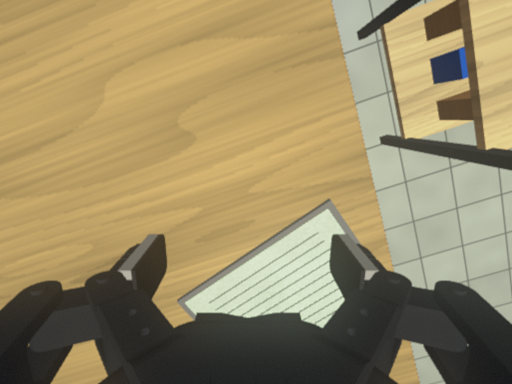

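The wrist view shows the open fingertips at about (155,240) and (345,240), and the palm from row 312 down. Things below the TCP therefore stay visible.

Request:
move_arm(motion=[[0,0,-0.11,-0.06,-0.043,0.0,0.085],[0,0,-0.219,-0.6,-0.43,0.09,0.085],[0,0,-0.219,-0.6,-0.43,0.09,0.085],[0,0,-0.219,-0.6,-0.43,0.09,0.085],[0,0,-0.219,-0.6,-0.43,0.09,0.085],[0,0,-0.219,-0.6,-0.43,0.09,0.085],[0,0,-0.219,-0.6,-0.43,0.09,0.085],[0,0,-0.219,-0.6,-0.43,0.09,0.085]])

```text
clock: 1.15
eef_pos: [491.9, 184.0, 173.4]
tcp_rot: [3.141, 0.0, 3.028]
contact_force: [0.4, 0.8, 0.0]
opening: 1.0
grasp_force: 0.0
```

Request:
move_arm(motion=[[0,0,0,-0.159,-0.179,0.033,0.085],[0,0,0,-0.159,-0.179,0.033,0.085],[0,0,0,-0.159,-0.179,0.033,0.085],[0,0,0,-0.159,-0.179,0.033,0.085],[0,0,0,-0.159,-0.179,0.033,0.085],[0,0,0,-0.159,-0.179,0.033,0.085]])

```text
clock: 1.9
eef_pos: [627.9, -10.0, 140.0]
tcp_rot: [3.141, -0.001, 3.027]
contact_force: [0.3, 0.2, -0.1]
opening: 0.993
grasp_force: 0.0
```

Run:
```python
from h import *
s=sensors.sense(); c=camera_params("wrist"); p,d=grab_frame("wrist"); cv2.imwrite("pics/w1.png",p[:,:,::-1]); np.savez("w1.npz",p=p,d=d)
print(s["eef_pos"],s["tcp_rot"],np.abs(s["qvel"]).max(),np.round(c["world_from_camera"],3).tolist())
```

```text
[627.91256718 -10.04261318 140.00975957] [ 3.14143834e+00 -1.42038496e-03  3.02699723e+00] 0.02412431279770808 [[0.115, 0.958, 0.261, 562.091], [0.993, -0.111, -0.03, -2.696], [0.001, 0.263, -0.965, 282.812], [0.0, 0.0, 0.0, 1.0]]
```

View pics/w1.png

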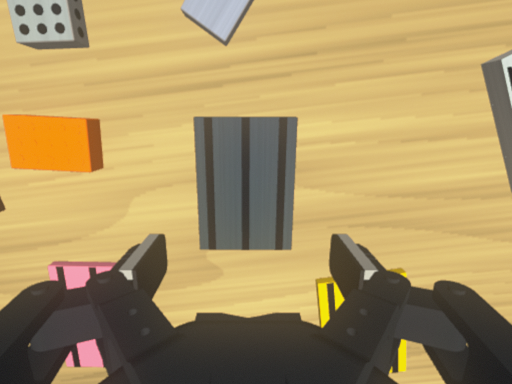

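The plate is in full view at cols 194–297, rows 117–250, seen almost from straight above. The block is at the top left and the riser at top centre. I'll measure the plate here, then again after a half turn to expose camera bias.

```bash
cat >> h.py <<'E'
def look(name):
    s=sensors.sense(); c=camera_params("wrist"); p,d=grab_frame("wrist")
    cv2.imwrite(f"pics/{name}.png",p[:,:,::-1]); np.savez(f"{name}.npz",p=p,d=d,K=c["camera_matrix"],T=c["world_from_camera"])
    return s,c,p,d
def grey(p,lo=0,hi=255,sat=70):
    h=cv2.cvtColor(p,cv2.COLOR_RGB2HSV); m=((h[...,1]<sat)&(h[...,2]>=lo)&(h[...,2]<=hi)).astype(np.uint8)
    return cv2.morphologyEx(m,cv2.MORPH_CLOSE,np.ones((5,5),np.uint8))
def px(P,c):
    "world point -> pixel"
    q=np.linalg.inv(c["world_from_camera"])@np.r_[P,1.]; q=c["camera_matrix"]@q[:3]; return q[:2]/q[2]
E
python3 - <<'E'
from h import *
f=np.load("w1.npz"); c=dict(camera_matrix=f["K"],world_from_camera=f["T"]); h=cv2.cvtColor(f["p"],cv2.COLOR_RGB2HSV)
print(h[180,230],h[180,205],h[180,150],h[20,215])
b=blob(grey(f["p"],hi=130,sat=120),(245,180)); print(cv2.boundingRect(b),rect(b,c,12),px((628,-10,12),c))
# height by depth
u,v=230,180; zc=f["d"][v,u]; q=f["T"]@np.r_[zc*np.linalg.inv(f["K"])@[u,v,1],1]; print("depth point",q)
go(630,-12,140,-6.5)
E
```

```text
Traceback (most recent call last):
KeyError: 'K is not a file in the archive'
```

Run:
```python
from h import *
s,c,p,d=look("w2"); h=cv2.cvtColor(p,cv2.COLOR_RGB2HSV)
print(h[180,230],h[180,205],h[180,150],h[20,215])
b=blob(grey(p,hi=130,sat=100),(230,180)); print(cv2.boundingRect(b),rect(b,c,12),px((628,-10,12),c))
u,v=230,180; zc=d[v,u]; q=c["world_from_camera"]@np.r_[zc*np.linalg.inv(c["camera_matrix"])@[u,v,1],1]; print("depth point",q)
go(630,-12,140,-6.5)
```

```text
[ 94  18 100] [30 24 86] [ 22 115 224] [108  23 197]
(194, 117, 103, 133) [630.  -13.1 138.5  98.6  -6.7] [247.40863114 184.99061988]
depth point [620.78378989 -26.91238571  12.15760253   1.        ]
turn [ 1.000e-03  2.000e-04 -3.141e+00] shift m [-0.0024 -0.0026  0.0005] t 2.0
```

Request:
move_arm(motion=[[0,0,0.18,0,0,0,0.085],[0,0,0.36,0,0,0,0.085],[0,0,0.54,0,0,0,0.085],[0,0,0.72,0,0,0,0.085],[0,0,0.9,0,0,0,0.085],[0,0,1.08,0,0,0,0.085],[0,0,1.26,0,0,0,0.085],[0,0,1.44,0,0,0,0.085]])

```text
clock: 3.0
eef_pos: [628.0, -8.7, 141.0]
tcp_rot: [3.141, -0.0, 1.584]
contact_force: [0.7, -0.1, 0.3]
opening: 0.999
grasp_force: 0.0
```

Request:
move_arm(motion=[[0,0,0.18,0,0,0,0.085],[0,0,0.36,0,0,0,0.085],[0,0,0.54,0,0,0,0.085],[0,0,0.72,0,0,0,0.085],[0,0,0.9,0,0,0,0.085],[0,0,1.08,0,0,0,0.085],[0,0,1.26,0,0,0,0.085],[0,0,1.44,0,0,0,0.085]])

```text
clock: 4.0
eef_pos: [628.1, -8.7, 141.0]
tcp_rot: [-3.142, -0.0, 0.144]
contact_force: [-0.1, 0.5, 0.4]
opening: 0.996
grasp_force: 0.0
```

```bash
python3 -c "
from h import *
go(630,-13,140,-6.7)"
```

```text
turn [-1.000e-04 -2.000e-04  2.607e-01] shift m [0.0013 0.0046 0.001 ] t 4.0
```

Request:
move_arm(motion=[[0,0,0.13,0,0.002,0,0.085],[0,0,0.261,0.001,0.0045,0.001,0.085],[0,0,0.261,0.001,0.0045,0.001,0.085]])

```text
clock: 4.38
eef_pos: [629.9, -13.3, 139.8]
tcp_rot: [-3.141, -0.0, -0.111]
contact_force: [0.1, 0.7, -0.3]
opening: 1.0
grasp_force: 0.0
```

Run:
```python
from h import *
s,c,p,d=look("w3"); print(s["eef_pos"],s["tcp_rot"])
b=blob(grey(p,hi=130,sat=100),px((645,-13,12),c)); print(cv2.boundingRect(b),rect(b,c,12))
zt=140
# riser / block in view too?
for n,P in(("block",(443,-163,25)),("riser",(457,-12,18))): print(n,px(P,c))
go(443-6,-163,125,-4.8)
```

```text
[629.85691794 -13.30378014 139.84671453] [-3.14148556e+00 -1.61423683e-04 -1.10896764e-01]
(197, 114, 103, 134) [630.6 -13.1 138.5  98.6  -6.7]
block [397.36420277 332.9483204 ]
riser [263.19618936 330.38582522]
turn [-0.0001 -0.0001 -0.0254] shift m [-0.1754  0.1697  0.0148] t 4.42
```

Wrist camera bias is only about 0.3 mm. The plate centre is (630.3, -13.1) at -6.7°. Now to the block.

Request:
move_arm(motion=[[0,0,-0.025,-0.175,0.17,0.015,0.085],[0,0,-0.025,-0.175,0.17,0.015,0.085],[0,0,-0.025,-0.175,0.17,0.015,0.085],[0,0,-0.025,-0.175,0.17,0.015,0.085],[0,0,-0.025,-0.175,0.17,0.015,0.085],[0,0,-0.025,-0.175,0.17,0.015,0.085]])

```text
clock: 5.18
eef_pos: [437.9, -163.5, 125.0]
tcp_rot: [3.141, -0.002, -0.087]
contact_force: [-0.4, -0.5, 0.2]
opening: 1.001
grasp_force: 0.0
```

Run:
```python
from h import *
s,c,p,d=look("w4"); print(s["eef_pos"],s["tcp_rot"])
b=blob(grey(p,sat=70),px((443,-163,25),c)); print(cv2.boundingRect(b),rect(b,c,25),rect(b,c,0))
cv2.drawContours(p,[b],-1,(255,0,0),1); cv2.imwrite("pics/w4c.png",p[:,:,::-1])
```

```text
[ 437.8737563  -163.49039514  125.03919456] [ 3.14141276e+00 -1.52307265e-03 -8.69824543e-02]
(219, 144, 57, 82) [ 444.1 -163.8   76.3   49.7   -4.7] [ 437.9 -163.2   84.1   54.8   -4.7]
```

View pics/w4c.png

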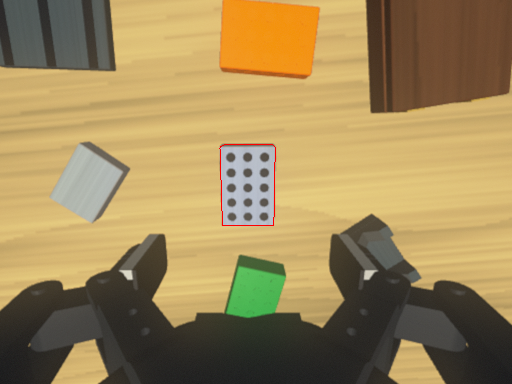

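The contour fits the block (cols 220–275, rows 144–226). It may include a sliver of the +x side face, so I'll use the hole pattern for the centre and take its height from a second, lower view.

```bash
cat >> h.py <<'E'
def holes(p,quad):
    "centroids of the 15 dark holes inside a contour"
    g=cv2.cvtColor(p,cv2.COLOR_RGB2GRAY); m=np.zeros_like(g); cv2.drawContours(m,[quad],-1,255,-1)
    n,_,st,ce=cv2.connectedComponentsWithStats(((g<120)&(m>0)).astype(np.uint8))
    return np.array([q for q,s in zip(ce[1:],st[1:]) if s[4]>8])
def cam(f): return dict(camera_matrix=f["K"],world_from_camera=f["T"])
E
python3 - <<'E'
from h import *
f=np.load("w4.npz"); c=cam(f); b=blob(grey(f["p"]),px((443,-163,25),c)); H=holes(f["p"],b); W=ray(H,c,25)
print(len(H),W.mean(0),cv2.minAreaRect(W[:,:2].astype(np.float32)))
go(443.2,-163.6,80,-4.7)
E
```

```text
16 [ 445.28324424 -163.92131773   25.        ] ((448.2862854003906, -164.09664916992188), (30.187875747680664, 66.85506439208984), 85.3238525390625)
turn [ 0.0002 -0.0015 -0.0043] shift m [ 0.0048 -0.0001  0.045 ] t 5.22
```

Request:
move_arm(motion=[[0,0,-0.004,0.005,0,0.03,0.085],[0,0,-0.004,0.005,0,0.045,0.085],[0,0,-0.004,0.005,0,0.045,0.085]])

```text
clock: 5.6
eef_pos: [441.7, -163.1, 78.5]
tcp_rot: [-3.141, 0.003, -0.083]
contact_force: [0.7, -1.0, 0.6]
opening: 0.999
grasp_force: 0.0
```

Run:
```python
from h import *
look("w5"); C=[]; cs=[]
for n in("w4","w5"):
    f=np.load(n+".npz"); c=cam(f); b=blob(grey(f["p"]),px((443,-163,25),c)); H=holes(f["p"],b); W=ray(H,c,25)
    k=np.abs(W[:,0]-443)<34; H=H[k]; W=W[k]; r=cv2.minAreaRect(W[:,:2].astype(np.float32))
    print(len(H),np.round(W.mean(0),1),r,rect(b,c,25)); C.append(H.mean(0)); cs.append(c)
P,g=tri(C[0],cs[0],C[1],cs[1]); print(P,g)
s=sensors.sense(); print(s["eef_pos"],s["tcp_rot"])
```

```text
15 [ 442.9 -163.7   25. ] ((442.8915710449219, -163.6553955078125), (30.187875747680664, 56.029544830322266), 85.3238525390625) [ 444.1 -163.8   76.3   49.7   -4.7]
15 [ 442.8 -163.7   25. ] ((442.8984375, -163.73106384277344), (30.284183502197266, 56.117149353027344), 85.2623519897461) [ 444.3 -163.7   77.4   49.5   -4.7]
[ 443.03211599 -163.71224245   24.04457426] 0.01802324195233883
[ 442.11793338 -163.42371838   79.24300256] [-3.14119414e+00  1.32194623e-03 -8.29982008e-02]
```

The two views agree: the block is at (442.9, -163.7), top at 24–25 mm, angle -4.7°. Now descend, grip and lift.

Request:
move_arm(motion=[[0,0,0,0.0008,0.0003,0.045,0.085],[0,0,0,0.0008,0.0003,0.068,0.085],[0,0,0,0.0008,0.0003,0.074,0.085],[0,0,0,0.0008,0.0003,0.074,0.045],[0,0,0,0.0008,0.0003,0.074,0.045],[0,0,0,0.0008,0.0003,0.074,0.045],[0,0,0,0.0008,0.0003,0.074,0.045],[0,0,0,0.0008,0.0003,0.074,0.045]], grip_force=60)

```text
clock: 6.65
eef_pos: [443.7, -164.5, 6.9]
tcp_rot: [3.141, -0.002, -0.084]
contact_force: [-0.5, 2.2, 8.0]
opening: 0.569
grasp_force: 62.0
```

Gripped. Lift and carry to above the plate.

Request:
move_arm(motion=[[0,0,0,0,0,-0.03,0.045],[0,0,0,0,0,-0.07,0.045],[0,0,0,0,0,-0.07,0.045]])

```text
clock: 7.02
eef_pos: [444.8, -165.1, 78.2]
tcp_rot: [3.14, -0.006, -0.084]
contact_force: [0.6, 0.1, -6.6]
opening: 0.568
grasp_force: 67.6
```

Run:
```python
from h import *
s=sensors.sense(); print(s["eef_pos"],s["tcp_rot"],s["grasp_force"],s["opening"],s["contact_force"])
f=look("w6"); p=f[2]; cv2.imwrite("pics/w6c.png",p[120:320,130:370,::-1])
go(630.3,-13.1,77,-6.7)
```

```text
[ 444.81575147 -165.09971794   78.23538598] [ 3.14001265 -0.00557494 -0.0841977 ] 67.62216925621033 0.5675500779539301 [ 0.58307505  0.06861431 -6.58918108]
turn [ 0.0008 -0.0031  0.0327] shift m [ 1.732e-01 -1.667e-01  1.000e-04] t 7.08
```

View pics/w6c.png

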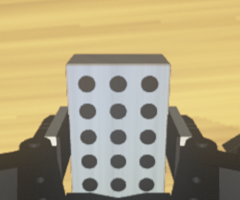

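The block is held level, with all 15 holes visible between the pads. I'll measure where it sits relative to the tool.

```bash
cat >> h.py <<'E'
def intool(P,s):
    "world points -> tool frame of a state, mm"
    return R.from_euler("xyz",s["tcp_rot"]).inv().apply(np.atleast_2d(P)-s["eef_pos"])
E
python3 - <<'E'
from h import *
s,c,p,d=look("w7"); g=cv2.cvtColor(p,cv2.COLOR_RGB2GRAY)
n,_,st,ce=cv2.connectedComponentsWithStats((g<125).astype(np.uint8))
k=[i for i in range(1,n) if 60<st[i,4]<600 and 195<ce[i,0]<305 and 190<ce[i,1]<315]
print(np.round(ce[k]).tolist(),st[k,4])
W=ray(ce[k],c,s["eef_pos"][2]+18.1); t=intool(W,s); print(np.round(t,1).tolist()); print(t.mean(0),s["eef_pos"])
r=cv2.minAreaRect(t[:,:2].astype(np.float32));print(r)
go(630.3,-13.1,77,-6.7)
E
```

```text
[[216.0, 204.0], [248.0, 204.0], [279.0, 204.0], [217.0, 231.0], [248.0, 231.0], [278.0, 231.0], [218.0, 257.0], [248.0, 257.0], [278.0, 257.0], [219.0, 281.0], [248.0, 281.0], [277.0, 281.0], [220.0, 304.0], [248.0, 304.0], [276.0, 304.0]] [207 213 213 195 192 195 176 181 179 167 168 167 159 159 159]
[[27.1, -14.8, -18.0], [27.1, 0.2, -18.0], [27.1, 15.2, -18.0], [13.1, -14.8, -18.1], [13.1, 0.1, -18.1], [13.0, 15.2, -18.0], [-0.9, -14.8, -18.1], [-0.9, 0.1, -18.1], [-0.8, 15.1, -18.1], [-14.8, -14.8, -18.2], [-14.8, 0.2, -18.1], [-14.9, 15.2, -18.1], [-28.8, -14.9, -18.2], [-28.8, 0.2, -18.2], [-28.8, 15.1, -18.2]]
[ -0.87968566   0.15894112 -18.10267215] [ 443.69145781 -164.67378698   76.66859731]
((-0.8516349792480469, 0.16437721252441406), (55.9414176940918, 30.029327392578125), 0.023508114740252495)
turn [ 0.0002 -0.0007  0.0327] shift m [ 0.1742 -0.1664 -0.0013] t 7.12
```

Request:
move_arm(motion=[[0,0,0.01,0.04,-0.04,0,0.045],[0,0,0.033,0.175,-0.1665,0,0.045],[0,0,0.033,0.175,-0.1665,0,0.045],[0,0,0.033,0.175,-0.1665,0,0.045],[0,0,0.033,0.175,-0.1665,0,0.045],[0,0,0.033,0.175,-0.1665,0,0.045],[0,0,0.033,0.175,-0.1665,0.025,0.045],[0,0,0.033,0.175,-0.1665,0.035,0.045]])

```text
clock: 8.12
eef_pos: [628.6, -14.0, 38.5]
tcp_rot: [3.141, 0.004, -0.118]
contact_force: [-0.9, 0.2, -6.2]
opening: 0.57
grasp_force: 67.4
```

Run:
```python
from h import *
s=sensors.sense(); print(s["eef_pos"],s["tcp_rot"],s["contact_force"])
go(631.2,-13.2,19.5,-6.7)
```

```text
[628.64754226 -14.04627899  38.46628316] [ 3.14108574  0.00421731 -0.11831385] [-0.862351    0.20512174 -6.17161942]
turn [ 0.0005  0.0042 -0.0014] shift m [ 0.0025 -0.0012  0.019 ] t 8.12
```

Request:
move_arm(motion=[[0,0,0,0,0,0.005,0.045],[0,0,0,0,0,0.005,0.045],[0,0,0,0,0,0.005,0.045]])

```text
clock: 8.5
eef_pos: [631.7, -13.3, 36.2]
tcp_rot: [-3.142, -0.001, -0.117]
contact_force: [0.7, -0.2, -5.6]
opening: 0.571
grasp_force: 67.4
```

Run:
```python
from h import *
s=sensors.sense(); print(s["eef_pos"],s["tcp_rot"],s["contact_force"])
go(631.2,-13.2,19.5,-6.7)
look("w8"); s=sensors.sense(); print(s["eef_pos"])
```

```text
[631.68782702 -13.30820084  36.17292859] [-3.14150051e+00 -9.65250935e-04 -1.17428068e-01] [ 0.71656644 -0.24742853 -5.57639057]
turn [-0.0001 -0.001  -0.0005] shift m [-0.0005 -0.      0.0167] t 8.5
[631.7514499  -13.28085106  36.22099719]
```

Request:
move_arm(motion=[[0,0,0,-0.0005,0,0.008,0.045],[0,0,0,-0.0005,0,0.013,0.045],[0,0,0,-0.0005,0,0.016,0.045],[0,0,0,-0.0005,0,0.017,0.045],[0,0,0,-0.0005,0,0.017,0.045]])

```text
clock: 9.18
eef_pos: [630.4, -13.1, 19.1]
tcp_rot: [3.141, 0.001, -0.117]
contact_force: [-4.6, -0.5, 4.2]
opening: 0.573
grasp_force: 68.7
```

The wrist force changed from -6 to +4 N, so the block is resting on the plate. Release, rise and look.

Request:
move_arm(motion=[[0,0,0,0,0,0,0.06],[0,0,0,0,0,0,0.085],[0,0,0,0,0,0,0.085],[0,0,0,0,0,0,0.085],[0,0,0,0,0,-0.04,0.085],[0,0,0,0,0,-0.1,0.085],[0,0,0,0,0,-0.12,0.085],[0,0,0,0,0,-0.12,0.085]])

```text
clock: 10.18
eef_pos: [631.7, -13.1, 140.0]
tcp_rot: [-3.141, -0.003, -0.117]
contact_force: [-0.9, 0.2, -0.5]
opening: 0.991
grasp_force: 0.0
```

Run:
```python
from h import *
s,c,p,d=look("w9"); print(s["eef_pos"])
q=px((630,-13,37),c); g=cv2.cvtColor(p,cv2.COLOR_RGB2GRAY)
pl=blob(grey(p,sat=100),q); print("plate",rect(pl,c,12))
m=cv2.morphologyEx((g>135).astype(np.uint8),cv2.MORPH_CLOSE,np.ones((13,13),np.uint8)); h=cv2.cvtColor(p,cv2.COLOR_RGB2HSV); m&=(h[...,1]<80).astype(np.uint8)|cv2.dilate((g<100).astype(np.uint8),np.ones((3,3)))
ce0=px((630,-13,37),c)
n,_,st,ce=cv2.connectedComponentsWithStats((g<125).astype(np.uint8))
k=[i for i in range(1,n) if 20<st[i,4]<150 and np.abs(ce[i]-ce0).max()<45]
W=ray(ce[k],c,37); print(len(k),W.mean(0),cv2.minAreaRect(W[:,:2].astype(np.float32)))
cv2.imwrite("pics/w9c.png",p[60:310,130:380,::-1])
go(457,-11.7,125,-43.8)
```

```text
[631.74647888 -13.12776192 140.01073751]
plate [630.6 -13.  139.1  99.6  -6.7]
15 [629.5573531  -13.06577613  37.        ] ((629.4945068359375, -13.093877792358398), (30.31563377380371, 56.276031494140625), 83.32579040527344)
turn [-1.000e-04 -3.000e-04  6.472e-01] shift m [-0.1726  0.0189  0.0132] t 10.22
```

View pics/w9c.png

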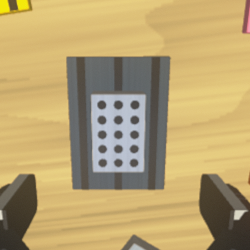

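The block sits square on the plate, 1 mm off centre in x and at the same -6.7°. Next, the riser.

Request:
move_arm(motion=[[0,0,0.17,-0.04,0.005,0.005,0.085],[0,0,0.34,-0.09,0.01,0.01,0.085],[0,0,0.5,-0.14,0.015,0.013,0.085],[0,0,0.647,-0.173,0.019,0.013,0.085],[0,0,0.647,-0.173,0.019,0.013,0.085],[0,0,0.647,-0.173,0.019,0.013,0.085],[0,0,0.647,-0.173,0.019,0.013,0.085]])

```text
clock: 11.1
eef_pos: [457.7, -11.8, 125.1]
tcp_rot: [-3.142, -0.0, -0.763]
contact_force: [-0.1, -0.1, 0.1]
opening: 0.997
grasp_force: 0.0
```

```bash
cat >> h.py <<'E'
def top(p,lo,near,hi=256,sat=70):
    "contour of the evenly lit top face round a pixel"
    h=cv2.cvtColor(p,cv2.COLOR_RGB2HSV); m=((h[...,1]<sat)&(h[...,2]>=lo)&(h[...,2]<hi)).astype(np.uint8)
    return blob(cv2.morphologyEx(m,cv2.MORPH_OPEN,np.ones((3,3),np.uint8)),near)
E
python3 - <<'E'
from h import *
s,c,p,d=look("w10"); print(s["eef_pos"],s["tcp_rot"])
q=px((457,-12,18),c); print(q,p[int(q[1]),int(q[0])])
b=blob(grey(p),q); print(cv2.boundingRect(b),rect(b,c,18))
for lo in(150,165,175): b=top(p,lo,q); print(lo,cv2.boundingRect(b),rect(b,c,18))
x,y=map(int,q); print(p[y-60:y-10:2,x].mean(1).round())
E
```

```text
[457.6997514  -11.76721856 125.14628555] [-3.14156528e+00 -4.88881091e-05 -7.63161368e-01]
[248.62318989 190.95296599] [175 180 187]
(222, 155, 52, 69) [458.1 -12.5  65.1  45.6 -40.7]
150 (222, 157, 52, 67) [457.3 -11.9  63.1  45.6 -40.7]
165 (222, 157, 52, 67) [457.2 -11.8  62.9  45.5 -40.7]
175 (222, 158, 52, 66) [457.1 -11.6  62.5  45.4 -40.7]
[172. 170. 168. 163. 160. 161. 162. 163. 164. 167. 172. 176. 154.  98.
 172. 183. 183. 183. 182. 184. 183. 184. 183. 183. 183.]
```

```bash
python3 -c "
from h import *
go(457.2,-11.8,75,-40.7)"
```

```text
turn [ 0.      0.     -0.0531] shift m [-0.0003  0.0003  0.0502] t 11.15
```

Request:
move_arm(motion=[[0,0,-0.053,0,0,0.03,0.085],[0,0,-0.053,0,0,0.05,0.085],[0,0,-0.053,0,0,0.05,0.085],[0,0,-0.053,0,0,0.05,0.085]])

```text
clock: 11.65
eef_pos: [457.4, -11.8, 76.0]
tcp_rot: [-3.141, -0.0, -0.711]
contact_force: [-0.4, 0.3, 0.1]
opening: 0.991
grasp_force: 0.0
```

Run:
```python
from h import *
s,c,p,d=look("w11"); print(s["eef_pos"],s["tcp_rot"])
C=[];cs=[]
for n in("w10","w11"):
    f=np.load(n+".npz"); k=cam(f); b=top(f["p"],165,px((457,-12,18),k)); print(cv2.boundingRect(b),rect(b,k,18))
    C.append(np.array(cv2.minAreaRect(b)[0])); cs.append(k)
print(tri(C[0],cs[0],C[1],cs[1]))
go(457.2,-11.8,4,-40.7)
```

```text
[457.39724941 -11.75009146  75.95168734] [-3.14127486e+00 -3.54717063e-04 -7.11073775e-01]
(222, 157, 52, 67) [457.2 -11.8  62.9  45.5 -40.7]
(218, 167, 61, 78) [457.4 -12.   62.4  45.4 -40.7]
(array([456.91680174, -11.26626553,  11.85903028]), np.float64(0.2469593202255948))
turn [-0.0007 -0.0009 -0.0007] shift m [-0.0003  0.0003  0.0722] t 11.7
```

The rectangles from both heights agree, and 63.8 x 46.4 mm matches the riser at z = 18. The two rays are too nearly parallel to give a good height by triangulation, so I'll check the height against depth, then grip.

Run:
```python
from h import *
for n in("w10","w11"):
    f=np.load(n+".npz"); k=cam(f); q=px((457,-12,18),k); u,v=q.round().astype(int); z=np.median(f["d"][v-3:v+4,u-3:u+4])
    print((f["T"]@np.r_[z*np.linalg.inv(f["K"])@[u,v,1],1])[:3])
```

```text
[456.71223609 -12.21737689  17.95728743]
[457.47713411 -11.90764554  18.05985801]
```

Request:
move_arm(motion=[[0,0,0,0,0,0.045,0.085],[0,0,0,0,0,0.066,0.085],[0,0,0,0,0,0.071,0.085],[0,0,0,0,0,0.071,0.04],[0,0,0,0,0,0.071,0.04],[0,0,0,0,0,0.071,0.04],[0,0,0,0,0,0.071,0.04],[0,0,0,0,0,0.071,0.04]], grip_force=60)

```text
clock: 12.7
eef_pos: [457.5, -11.8, 5.8]
tcp_rot: [-3.141, -0.001, -0.711]
contact_force: [-1.8, 0.7, 10.4]
opening: 0.517
grasp_force: 60.4
```

```bash
python3 -c "
from h import *
s=sensors.sense(); print(s)"|cut -c1-900
```

```text
{'clock': 12.7, 'qpos': array([-2.90315527e-02,  4.61782831e-01,  2.13988418e+00, -1.97790221e-04,
        5.38153903e-01,  2.25298955e+00]), 'qvel': array([ 0.00029186, -0.00041742,  0.00101077, -0.00147844,  0.00110576,
        0.00034408]), 'joint_efforts': array([ 2.53531057e-01, -4.60868418e+01, -1.57965231e+01,  1.67441843e-01,
       -7.35606831e-01,  1.06644403e-02]), 'eef_pos': array([457.49862758, -11.81975267,   5.83999058]), 'tcp_rot': array([-3.14055450e+00, -1.43930967e-03, -7.11055779e-01]), 'contact_force': array([-1.81893663,  0.69001629, 10.36505673]), 'wrist_torque': array([-0.16095564,  0.35719727,  0.00250764]), 'grasp_force': 60.39419174194336, 'opening': 0.5169774304695114}
```

Request:
move_arm(motion=[[0,0,0,0,0,-0.03,0.04],[0,0,0,0,0,-0.075,0.04],[0,0,0,0,0,-0.075,0.04],[0,0,0,0,0,-0.075,0.04]])

```text
clock: 13.2
eef_pos: [456.4, -11.7, 79.4]
tcp_rot: [-3.141, -0.0, -0.711]
contact_force: [-0.6, -0.1, -5.2]
opening: 0.521
grasp_force: 65.2
```

Run:
```python
from h import *
s,c,p,d=look("w12"); print(s["eef_pos"],s["tcp_rot"],s["contact_force"],s["grasp_force"])
o=R.from_euler("xyz",s["tcp_rot"]).apply([0,0,-12.2])+s["eef_pos"]; q=px(o,c); print(q)
b=top(p,165,q); t=intool(ray(b[:,0],c,o[2]),s)
print(cv2.boundingRect(b)); print("front/back x",np.percentile(t[:,0],[1,99]),"y",np.percentile(t[:,1],[1,99]),cv2.minAreaRect(t[:,:2].astype(np.float32)))
cv2.drawContours(p,[b],-1,(255,0,0),1); cv2.imwrite("pics/w12c.png",p[100:330,120:380,::-1])
go(629.8,-13.1,75,-6.7)
```

```text
[456.38465903 -11.74834498  79.39148768] [-3.14149039e+00 -1.50641748e-04 -7.11177143e-01] [-0.62521084 -0.05195192 -5.20787585] 65.16223311424255
[247.93994332 249.63993064]
(203, 192, 91, 110)
front/back x [-31.30359604  31.31872559] y [-22.70631439  22.51154257] ((0.008289337158203125, -0.09773445129394531), (45.30531311035156, 62.62627410888672), 89.99530029296875)
turn [ 5.000e-04  1.100e-03 -5.943e-01] shift m [ 0.1326 -0.1125  0.0036] t 13.25
```

View pics/w12c.png

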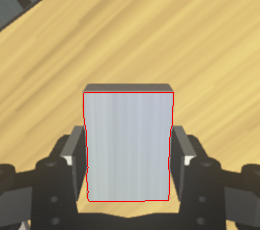

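The riser is held level and centred to within 0.1 mm. Carry it over the block.

Request:
move_arm(motion=[[0,0,-0.15,0.03,-0.025,0,0.04],[0,0,-0.3,0.065,-0.055,0,0.04],[0,0,-0.45,0.1,-0.085,0,0.04],[0,0,-0.594,0.1326,-0.1125,0.004,0.04],[0,0,-0.594,0.1326,-0.1125,0.01,0.04],[0,0,-0.594,0.1326,-0.1125,0.01,0.04],[0,0,-0.594,0.1326,-0.1125,0.01,0.04],[0,0,-0.594,0.1326,-0.1125,0.01,0.04]])

```text
clock: 14.25
eef_pos: [629.9, -13.1, 69.6]
tcp_rot: [3.142, 0.0, -0.118]
contact_force: [0.6, -0.1, -3.5]
opening: 0.516
grasp_force: 65.1
```

Run:
```python
from h import *
s=sensors.sense(); print(s["eef_pos"],s["tcp_rot"],np.abs(s["qvel"]).max())
go(629.8,-13.1,43.5,-6.7)
```

```text
[629.94829097 -13.08207889  69.58911153] [ 3.14154799e+00  4.01869474e-04 -1.17576926e-01] 0.006426232261064546
turn [ 0.      0.0004 -0.0006] shift m [-0.0001  0.      0.0261] t 14.25
```

Request:
move_arm(motion=[[0,0,0,0,0,0.012,0.04],[0,0,0,0,0,0.02,0.04],[0,0,0,0,0,0.024,0.04],[0,0,0,0,0,0.026,0.04],[0,0,0,0,0,0.027,0.04],[0,0,0,0,0,0.027,0.04]])

```text
clock: 15.0
eef_pos: [630.5, -13.1, 43.0]
tcp_rot: [3.142, 0.0, -0.117]
contact_force: [-3.9, 0.4, 1.6]
opening: 0.52
grasp_force: 65.7
```

Contact again (-3.5 to +1.6 N). Release, rise and check.

Request:
move_arm(motion=[[0,0,0,0,0,0,0.06],[0,0,0,0,0,0,0.085],[0,0,0,0,0,0,0.085],[0,0,0,0,0,0,0.085],[0,0,0,0,0,-0.04,0.085],[0,0,0,0,0,-0.1,0.085],[0,0,0,0,0,-0.12,0.085],[0,0,0,0,0,-0.12,0.085]])

```text
clock: 16.0
eef_pos: [631.6, -13.1, 164.0]
tcp_rot: [-3.141, -0.003, -0.117]
contact_force: [-0.8, -0.2, -0.6]
opening: 0.997
grasp_force: 0.0
```

Run:
```python
from h import *
s,c,p,d=look("w13"); print(s["eef_pos"])
q=px((630,-13,55),c); v=p[int(q[1]),int(q[0])]; print(v)
for lo in(150,165): b=top(p,lo,q); print("riser",cv2.boundingRect(b),rect(b,c,55))
u,w=q.round().astype(int); z=np.median(d[w-3:w+4,u-3:u+4]); print((c["world_from_camera"]@np.r_[z*np.linalg.inv(c["camera_matrix"])@[u,w,1],1])[:3])
cv2.imwrite("pics/w13c.png",cv2.resize(p[40:320,110:390,::-1],None,fx=2,fy=2))
go(359,-287,150,32)
```

```text
[631.56251876 -13.0814321  164.00078046]
[176 183 197]
riser (223, 159, 50, 64) [630.6 -12.9  62.   45.7  -6.7]
riser (224, 159, 49, 64) [630.6 -12.9  62.   45.4  -6.7]
[630.0441113  -13.16306756  55.13851647]
turn [ 0.000e+00 -2.000e-04 -6.757e-01] shift m [-0.2375  0.3038  0.0122] t 16.05
```

View pics/w13c.png

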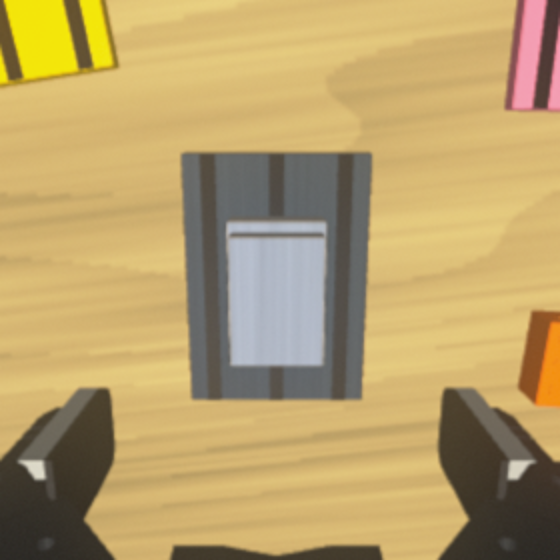

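The riser rests flat on the block with its top at 55.1 mm, within about 1 mm of centre and square at -6.7°. Now the cradle.

Request:
move_arm(motion=[[0,0,-0.1,-0.03,0.04,0.0,0.085],[0,0,-0.25,-0.07,0.09,0.005,0.085],[0,0,-0.4,-0.107,0.137,0.01,0.085],[0,0,-0.5,-0.145,0.185,0.012,0.085],[0,0,-0.6,-0.183,0.233,0.012,0.085],[0,0,-0.676,-0.2375,0.304,0.012,0.085],[0,0,-0.676,-0.2375,0.304,0.012,0.085],[0,0,-0.676,-0.2375,0.304,0.012,0.085]])

```text
clock: 17.05
eef_pos: [357.0, -287.4, 148.9]
tcp_rot: [-3.139, 0.001, 0.556]
contact_force: [0.6, -0.2, -0.8]
opening: 0.993
grasp_force: 0.0
```

Run:
```python
from h import *
s,c,p,d=look("w14"); print(s["eef_pos"],s["tcp_rot"],np.abs(s["qvel"]).max())
q=px((359,-287,14),c); print(q)
b=blob(grey(p,hi=150,sat=100),q); print(cv2.boundingRect(b),rect(b,c,34),rect(b,c,14),rect(b,c,0))
x,y=map(int,q); cv2.imwrite("pics/w14c.png",cv2.resize(p[y-80:y+80,x-80:x+80,::-1],None,fx=3.5,fy=3.5,interpolation=cv2.INTER_CUBIC)); print(x-80,y-80)
```

```text
[ 357.04242651 -287.44991913  148.88338305] [-3.13854228e+00  1.18018676e-03  5.55604807e-01] 0.04958449408790715
[248.58578667 181.66106644]
(228, 149, 44, 71) [ 360.2 -286.7   69.7   41.9   31.8] [ 356.  -289.4   75.1   45.1   31.8] [ 353.  -291.2   78.9   47.4   31.8]
168 101
```

View pics/w14c.png

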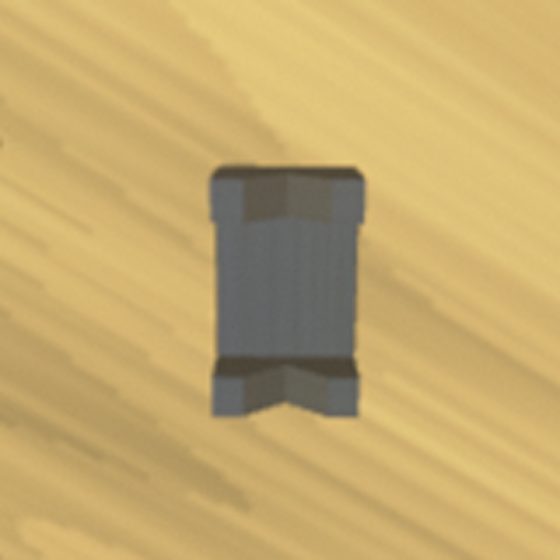

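The crop shows the cradle's +x wall top at crop rows 176–220 and its -x wall top at rows 373–415, with a dark sliver of the outer +x face above that. I'll take a second, lower view for position and height.

```bash
python3 -c "
from h import *
go(359,-287.4,90,31.8)"
```

```text
turn [-0.0026  0.0007  0.0015] shift m [0.0006 0.0011 0.0591] t 17.1
```

Request:
move_arm(motion=[[0,0,0.001,0.0006,0.0005,0.035,0.085],[0,0,0.001,0.0006,0.001,0.059,0.085],[0,0,0.001,0.0006,0.001,0.059,0.085],[0,0,0.001,0.0006,0.001,0.059,0.085]])

```text
clock: 17.6
eef_pos: [360.9, -287.3, 91.7]
tcp_rot: [-3.141, -0.0, 0.559]
contact_force: [-0.2, -0.6, 0.2]
opening: 0.994
grasp_force: 0.0
```

Run:
```python
from h import *
look("w15"); s=sensors.sense(); print(s["eef_pos"],s["tcp_rot"],np.abs(s["qvel"]).max())
E2=[];cs=[]
for n in("w14","w15"):
    f=np.load(n+".npz"); c=cam(f); p=f["p"]; q=px((359,-287,14),c); b=blob(grey(p,hi=150,sat=100),q)
    r=rect(b,c,34); print(n,cv2.boundingRect(b),r)
    # rear edge midpoint: lowest rows of the contour
    y1=b[:,0,1].max(); xs=b[b[:,0,1]>=y1-2][:,0,0]; E2.append(np.array([xs.mean(),y1+.5])); cs.append(c)
    u=np.array([np.cos(np.radians(31.8)),np.sin(np.radians(31.8))]); v=np.array([-u[1],u[0]])
    W=ray(b[:,0],c,34)[:,:2]; print(" rear at",(W@u).min(),"-> centre along",(W@u).min()-.5+34,"across",np.percentile(W[np.abs(W@u-(W@u).min())<10]@v,[0,100]))
    # heights by depth at a wall top and the base
    for P in((28,16,34),(-28,16,34),(0,10,14)):
        X=np.array([359,-287.4])+P[0]*u+P[1]*v; a,e=px((*X,P[2]),c).round().astype(int); z=f["d"][e,a]; print("  z",P,(f["T"]@np.r_[z*np.linalg.inv(f["K"])@[a,e,1],1])[2])
P,g=tri(E2[0],cs[0],E2[1],cs[1]); print("rear edge tri",P,g,"expected",np.array([359,-287.4])-34*u, np.array([359,-287.4])@u,np.array([359,-287.4])@v)
```

```text
[ 361.00156446 -287.63240392   92.12358483] [ 3.14090912e+00 -3.31701816e-04  5.58522842e-01] 0.011141757982959851
w14 (228, 149, 44, 71) [ 360.2 -286.7   69.7   41.9   31.8]
 rear at 120.1621958078291 -> centre along 153.6621958078291 across [-454.4330038  -412.57246841]
  z (28, 16, 34) 34.38273476391291
  z (-28, 16, 34) 35.18345125851914
  z (0, 10, 14) 14.088177864410738
w15 (220, 160, 56, 90) [ 361.1 -286.9   72.3   41.2   31.3]
 rear at 119.71311562979791 -> centre along 153.21311562979793 across [-454.14629402 -413.14773208]
  z (28, 16, 34) 34.1957605940984
  z (-28, 16, 34) 33.5449126356296
  z (0, 10, 14) 16.27892582017867
rear edge tri [ 330.99999478 -305.07436018   36.35305699] 0.3194630745156898 expected [ 330.10364844 -305.31649705] 153.66438115653904 -433.4362905477319
```

Run:
```python
from h import *
for n,box,e,rot in(("w12",(170,205,215,300),[456.385,-11.748,79.39],[-3.1415,-.00015,-.7112]),("w15",(100,170,225,300),[361.0,-287.63,92.12],[3.1409,-.0003,.5585])):
    f=np.load(n+".npz"); x0,x1,y0,y1=box; v,u=np.mgrid[y0:y1,x0:x1]; z=f["d"][y0:y1,x0:x1]; dark=(f["p"][y0:y1,x0:x1].mean(2)<110)|(cv2.cvtColor(f["p"],cv2.COLOR_RGB2HSV)[y0:y1,x0:x1,1]<60)
    q=np.c_[u.ravel(),v.ravel(),np.ones(u.size)]@np.linalg.inv(f["K"]).T*z.ravel()[:,None]
    W=q@f["T"][:3,:3].T+f["T"][:3,3]; t=R.from_euler("xyz",rot).inv().apply(W-e)[dark.ravel()]
    t=t[(t[:,2]<12)&(t[:,2]>-60)]; i=np.argsort(-t[:,2])[:400:40]; print(n,np.round(t[i],1).tolist())
```

```text
w12 [[11.4, -24.8, -7.6], [19.1, -22.8, -11.6], [11.6, -28.0, -13.3], [4.3, -22.3, -15.5], [7.7, -33.0, -16.8], [-4.4, -22.3, -18.1], [4.5, -22.2, -19.2], [8.4, -30.6, -20.5], [11.0, -22.5, -21.6], [0.9, -22.3, -22.7]]
w15 [[3.7, -43.1, -11.9], [6.2, -43.1, -14.9], [-10.5, -42.9, -16.5], [-3.8, -42.9, -18.0], [9.9, -42.5, -19.1], [3.4, -42.7, -20.2], [-0.4, -42.7, -21.1], [-1.6, -42.6, -21.9], [7.4, -54.5, -22.8], [-5.5, -42.4, -23.7]]
```

At a 46 mm opening the tips sit about 7 mm behind the TCP. For the cradle's 14 mm base I'll therefore take the TCP to about z = -2.5, which leaves the tips about 4 mm above the bench.

Request:
move_arm(motion=[[0,0,0.003,-0.0018,-0.001,0.04,0.085],[0,0,0.003,-0.0018,-0.001,0.075,0.085],[0,0,0.003,-0.0018,-0.001,0.09,0.085],[0,0,0.003,-0.0018,-0.001,0.0945,0.085],[0,0,0.003,-0.0018,-0.001,0.0945,0.06]], grip_force=60)

```text
clock: 18.27
eef_pos: [358.7, -288.2, -2.3]
tcp_rot: [3.141, -0.0, 0.555]
contact_force: [0.2, -0.4, -0.8]
opening: 0.814
grasp_force: 0.0
```

Request:
move_arm(motion=[[0,0,0,0,0,0,0.036],[0,0,0,0,0,0,0.036],[0,0,0,0,0,0,0.036],[0,0,0,0,0,0,0.036],[0,0,0,0,0,0,0.036]], grip_force=60)

```text
clock: 18.9
eef_pos: [358.7, -288.1, -1.5]
tcp_rot: [3.14, -0.001, 0.555]
contact_force: [-2.5, 3.4, 17.5]
opening: 0.476
grasp_force: 66.5
```

Request:
move_arm(motion=[[0,0,0,0,0,-0.03,0.036],[0,0,0,0,0,-0.08,0.036],[0,0,0,0,0,-0.11,0.036],[0,0,0,0,0,-0.11,0.036],[0,0,0,0,0,-0.11,0.036]])

```text
clock: 19.52
eef_pos: [357.7, -287.4, 106.4]
tcp_rot: [-3.141, 0.0, 0.555]
contact_force: [0.1, 0.9, -2.7]
opening: 0.473
grasp_force: 63.7
```

Run:
```python
from h import *
s,c,p,d=look("w16"); print(s["eef_pos"],s["tcp_rot"],s["contact_force"],s["grasp_force"],np.abs(s["qvel"]).max())
K,T=c["camera_matrix"],c["world_from_camera"]; v,u=np.mgrid[150:320,190:310]; z=d[150:320,190:310]
q=np.c_[u.ravel(),v.ravel(),np.ones(u.size)]@np.linalg.inv(K).T*z.ravel()[:,None]; t=intool(q@T[:3,:3].T+T[:3,3],s)
for a in(1,-1):
    k=(np.abs(t[:,2]+35.5)<2.5)&(np.abs(t[:,1])<22)&(np.abs(t[:,0]-28*a)<14); w=t[k]; print(len(w),"x",np.percentile(w[:,0],[1,99]),"y",np.percentile(w[:,1],[1,99]),"z",np.median(w[:,2]))
cv2.imwrite("pics/w16c.png",cv2.resize(p[120:330,120:380,::-1],None,fx=2,fy=2))
go(630.2,-13.0,110,-6.7)
```

```text
[ 357.69164275 -287.4439442   106.43697354] [-3.14098607e+00  2.24523746e-04  5.54838434e-01] [ 0.09668451  0.92044601 -2.66365486] 63.690115213394165 0.02375515179248028
1641 x [22.55385294 34.70278545] y [-20.44045249  21.10460504] z -35.35046263875543
28 x [-22.06350666 -20.30028083] y [-20.02178048  18.1299992 ] z -33.350154618844144
turn [-0.0014  0.0011  0.6717] shift m [ 0.3763 -0.0895 -0.0041] t 19.57
```

View pics/w16c.png

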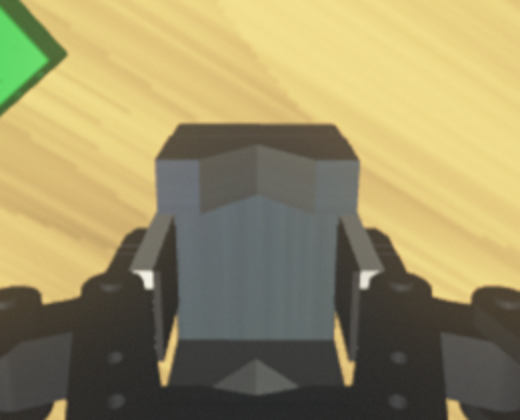

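The cradle is held level, about +0.6 mm in x and +0.3 mm in y from the tool centre, with its underside 1.3 mm above the TCP. Carry it over the stack.

Request:
move_arm(motion=[[0,0,0.1,0.03,-0.007,0,0.036],[0,0,0.25,0.08,-0.019,0,0.036],[0,0,0.4,0.14,-0.033,0,0.036],[0,0,0.5,0.2,-0.047,0,0.036],[0,0,0.6,0.26,-0.062,0,0.036],[0,0,0.672,0.32,-0.076,0,0.036],[0,0,0.672,0.376,-0.0895,0,0.036],[0,0,0.672,0.376,-0.0895,0,0.036]])

```text
clock: 20.58
eef_pos: [632.6, -10.6, 104.9]
tcp_rot: [-3.141, 0.001, -0.114]
contact_force: [-0.9, 0.0, -3.8]
opening: 0.477
grasp_force: 63.6
```

Request:
move_arm(motion=[[0,0,0,0,0,0,0.036],[0,0,0,0,0,0.02,0.036],[0,0,0,0,0,0.03,0.036],[0,0,0,0,0,0.03,0.036]])

```text
clock: 21.08
eef_pos: [629.2, -14.3, 75.4]
tcp_rot: [3.141, 0.003, -0.118]
contact_force: [-1.1, 0.3, -2.8]
opening: 0.473
grasp_force: 63.6
```

Run:
```python
from h import *
s=sensors.sense(); print(s["eef_pos"],s["tcp_rot"],np.abs(s["qvel"]).max(),s["contact_force"])
go(629.65,-12.65,54.2,-6.7)
```

```text
[629.21497747 -14.31196853  75.39019078] [ 3.14131232e+00  2.93241839e-03 -1.18165975e-01] 0.023008807079032856 [-1.06801979  0.34152245 -2.82653058]
turn [ 0.0003  0.0029 -0.0012] shift m [ 0.0003 -0.0017  0.0212] t 21.07
```

Request:
move_arm(motion=[[0,0,0,0,-0.001,0.006,0.036],[0,0,0,0,-0.001,0.006,0.036],[0,0,0,0,-0.001,0.006,0.036],[0,0,0,0,-0.001,0.006,0.036]])

```text
clock: 21.58
eef_pos: [631.0, -12.7, 71.4]
tcp_rot: [-3.142, -0.001, -0.117]
contact_force: [-0.2, 0.6, -2.6]
opening: 0.476
grasp_force: 63.6
```

Run:
```python
from h import *
s=sensors.sense(); print(s["eef_pos"],s["tcp_rot"],np.abs(s["qvel"]).max(),s["contact_force"])
go(629.65,-12.65,54.2,-6.7)
```

```text
[631.01180835 -12.69483925  71.35605004] [-3.14154505e+00 -5.89195051e-04 -1.17177928e-01] 0.0019386406398087315 [-0.2357836   0.60679512 -2.61198154]
turn [-0.     -0.0006 -0.0002] shift m [-0.0014  0.0001  0.0172] t 21.57
```

Request:
move_arm(motion=[[0,0,0,-0.0013,0,0.006,0.036],[0,0,0,-0.0013,0,0.012,0.036],[0,0,0,-0.0013,0,0.015,0.036],[0,0,0,-0.0013,0,0.0165,0.036],[0,0,0,-0.0013,0,0.0175,0.036],[0,0,0,-0.0013,0,0.018,0.036],[0,0,0,-0.0013,0,0.018,0.036]])

```text
clock: 22.45
eef_pos: [629.5, -12.6, 53.6]
tcp_rot: [3.142, -0.0, -0.117]
contact_force: [-3.6, -1.4, 4.9]
opening: 0.473
grasp_force: 68.4
```

The wrist force is now +4.9 N, so the cradle is resting on the riser. Release, rise and check.

Request:
move_arm(motion=[[0,0,0,0,0,0,0.055],[0,0,0,0,0,0,0.085],[0,0,0,0,0,0,0.085],[0,0,0,0,0,0,0.085],[0,0,0,0,0,-0.04,0.085],[0,0,0,0,0,-0.1,0.085],[0,0,0,0,0,-0.14,0.085],[0,0,0,0,0,-0.14,0.085]])

```text
clock: 23.45
eef_pos: [631.8, -12.6, 197.0]
tcp_rot: [-3.141, -0.007, -0.117]
contact_force: [0.1, 0.4, -1.0]
opening: 0.995
grasp_force: 0.0
```

Request:
move_arm(motion=[[0,0,0,0,0,0,0.085],[0,0,0,0,0,0,0.085]])

```text
clock: 23.7
eef_pos: [628.6, -12.6, 191.4]
tcp_rot: [3.141, 0.003, -0.117]
contact_force: [0.4, 0.1, -0.2]
opening: 0.992
grasp_force: 0.0
```

Run:
```python
from h import *
s,c,p,d=look("w17"); print(s["eef_pos"],np.abs(s["qvel"]).max())
K,T=c["camera_matrix"],c["world_from_camera"]; v,u=np.mgrid[100:300,170:330]; z=d[100:300,170:330]
W=(np.c_[u.ravel(),v.ravel(),np.ones(u.size)]@np.linalg.inv(K).T*z.ravel()[:,None])@T[:3,:3].T+T[:3,3]
k=np.abs(W[:,2]-89)<1.2; a=np.radians(-6.7); print(k.sum(),cv2.minAreaRect(W[k,:2].astype(np.float32)),np.median(W[k,2]))
k=(np.abs(W[:,2]-69)<1.2); print(k.sum(),cv2.minAreaRect(W[k,:2].astype(np.float32)))
cv2.imwrite("pics/w17c.png",cv2.resize(p[90:290,150:350,::-1],None,fx=2.5,fy=2.5))
print(rect(blob(grey(p,sat=100),px((630,-13,60),c)),c,12))
go(425.5,149.5,120,-30)
```

```text
[628.56025833 -12.56724905 191.41950452] 0.003966882492881566
536 ((630.2686157226562, -12.758447647094727), (41.335472106933594, 68.40979766845703), 82.86621856689453) 88.92769261182265
1568 ((636.2783203125, -13.31447982788086), (41.5908317565918, 56.45598602294922), 82.92533874511719)
[630.2 -12.9 138.4  99.6  -6.7]
turn [0.0008 0.0025 0.4064] shift m [-0.2205 -0.1372  0.072 ] t 23.75
```

View pics/w17c.png

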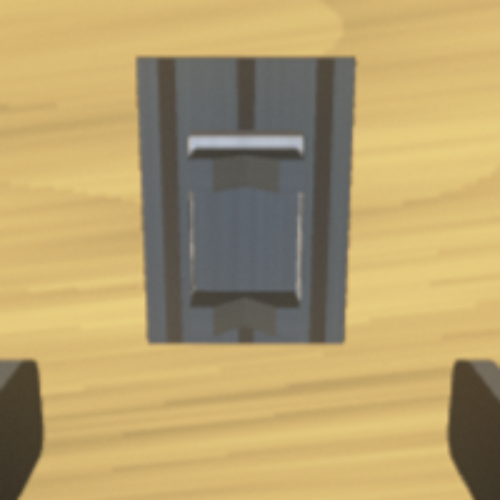

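The cradle is centred at (630.3, -12.8) with its wall tops at 88.9 mm, square with the stack. In the crop it sits in the middle of the plate with both Vs in line. Now the gauge.

Request:
move_arm(motion=[[0,0,0.1,-0.04,-0.025,0.01,0.085],[0,0,0.2,-0.09,-0.056,0.03,0.085],[0,0,0.3,-0.14,-0.087,0.05,0.085],[0,0,0.406,-0.19,-0.118,0.065,0.085],[0,0,0.406,-0.2205,-0.137,0.072,0.085],[0,0,0.406,-0.2205,-0.137,0.072,0.085],[0,0,0.406,-0.2205,-0.137,0.072,0.085],[0,0,0.406,-0.2205,-0.137,0.072,0.085]])

```text
clock: 24.75
eef_pos: [427.5, 148.9, 121.1]
tcp_rot: [-3.141, -0.0, -0.524]
contact_force: [0.6, -0.5, 0.1]
opening: 0.997
grasp_force: 0.0
```

Run:
```python
from h import *
s,c,p,d=look("w18"); print(s["eef_pos"],s["tcp_rot"],np.abs(s["qvel"]).max())
q=px((425.5,149.5,9),c); print(q)
b=blob(grey(p,sat=75),q); print(cv2.boundingRect(b),rect(b,c,9),rect(b,c,14))
x,y=map(int,q); cv2.drawContours(p,[b],-1,(255,0,0),1); cv2.imwrite("pics/w18c.png",cv2.resize(p[y-80:y+80,x-80:x+80,::-1],None,fx=3,fy=3)); print(x-80,y-80)
```

```text
[427.50600567 148.90376319 121.0948353 ] [-3.14122049e+00 -4.68400950e-04 -5.24103022e-01] 0.0033464240563052046
[248.42405095 191.3920289 ]
(240, 138, 19, 103) [425.  149.1 101.6  17.5 -30.5] [426.2 148.4  99.6  17.1 -30.5]
168 111
```

View pics/w18c.png

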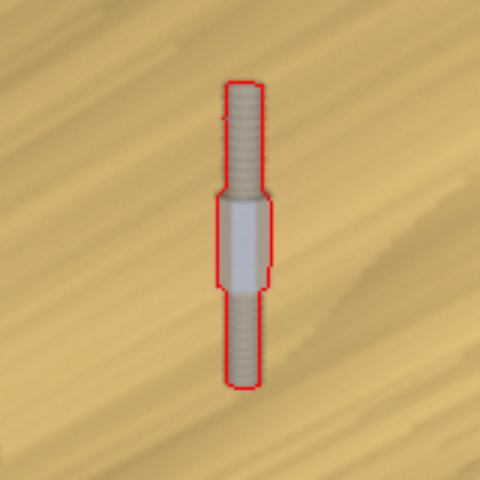

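The gauge lies at crop cols 217–271, rows 82–388, and the bright top flat of its handle is at rows 200–292. I'll use that flat at z = 18 for the centre, and a second lower view for the height.

```bash
cat > g.py <<'E'
from h import *
def flat(p,c,P):
    x,y=px(P,c).round().astype(int); v=p[y-25:y+25,x-15:x+15].astype(int); m=((v[...,2]-v[...,0]>-4)&(v.mean(2)>140)).astype(np.uint8)
    b=blob(m,(15,25)); b=b+np.array([[x-15,y-25]]); return b
E
python3 - <<'E'
from g import *
f=np.load("w18.npz"); c=cam(f); b=flat(f["p"],c,(426,149,18)); print(cv2.boundingRect(b),rect(b,c,18))
x,y,w,h=cv2.boundingRect(b); z=np.median(f["d"][y+8:y+h-8,x+3:x+w-3]); print((f["T"]@np.r_[z*np.linalg.inv(f["K"])@[x+w/2-.5,y+h/2-.5,1],1]))
go(426,149,75,-30.5)
E
```

```text
(245, 178, 8, 31) [426.  149.1  29.    6.6 -30. ]
[426.23471883 149.00860957  17.98350696   1.        ]
turn [-0.0003 -0.0004  0.0081] shift m [-0.0013  0.0006  0.0461] t 24.8
```

Request:
move_arm(motion=[[0,0,0.008,-0.0013,0.0006,0.03,0.085],[0,0,0.008,-0.0013,0.0006,0.046,0.085],[0,0,0.008,-0.0013,0.0006,0.046,0.05],[0,0,0.008,-0.0013,0.0006,0.046,0.05]], grip_force=40)

```text
clock: 25.3
eef_pos: [425.7, 149.3, 75.5]
tcp_rot: [-3.141, -0.0, -0.532]
contact_force: [-0.9, 0.5, -0.5]
opening: 0.598
grasp_force: 0.0
```

Run:
```python
from g import *
s,c2,p,d=look("w19"); print(s["eef_pos"],s["tcp_rot"],np.abs(s["qvel"]).max(),s["opening"])
b2=flat(p,c2,(426,149,18)); print(cv2.boundingRect(b2),rect(b2,c2,18))
g=blob(grey(p,sat=75),px((426,149,9),c2)); print(rect(g,c2,9))
f=np.load("w18.npz"); c=cam(f); b=flat(f["p"],c,(426,149,18))
print(tri(np.array(cv2.minAreaRect(b)[0]),c,np.array(cv2.minAreaRect(b2)[0]),c2))
go(426,149.1,2,-30.5)
```

```text
[425.74194626 149.27990261  75.5079988 ] [-3.14115246e+00 -4.29702457e-04 -5.31780890e-01] 0.011488888233815801 0.5975261644227444
(244, 188, 10, 38) [425.9 148.6  29.9   7.  -30.7]
[425.1 149.6 102.4  17.7 -29.9]
(array([425.32788062, 149.25294607,  14.75496236]), np.float64(0.4739473345595653))
turn [-0.0009 -0.0008  0.0006] shift m [0.0002 0.0003 0.0737] t 25.35
```

Request:
move_arm(motion=[[0,0,0,0.0002,0.0003,0.045,0.05],[0,0,0,0.0002,0.0003,0.068,0.05],[0,0,0,0.0002,0.0003,0.0735,0.05],[0,0,0,0.0002,0.0003,0.0735,0.05],[0,0,0,0.0002,0.0003,0.0735,0.014],[0,0,0,0.0002,0.0003,0.0735,0.014],[0,0,0,0.0002,0.0003,0.0735,0.014],[0,0,0,0.0002,0.0003,0.0735,0.014]], grip_force=40)

```text
clock: 26.35
eef_pos: [425.8, 149.3, 2.5]
tcp_rot: [-3.14, -0.001, -0.531]
contact_force: [-0.7, -1.4, 7.8]
opening: 0.196
grasp_force: 39.1
```

Request:
move_arm(motion=[[0,0,0,0,0,0,0.014],[0,0,0,0,0,-0.04,0.014],[0,0,0,0,0,-0.1,0.014],[0,0,0,0,0,-0.13,0.014],[0,0,0,0,0,-0.13,0.014],[0,0,0,0,0,-0.13,0.014]])

```text
clock: 27.1
eef_pos: [424.6, 148.9, 131.0]
tcp_rot: [3.141, 0.0, -0.531]
contact_force: [-0.1, -0.3, -1.5]
opening: 0.2
grasp_force: 40.1
```

Run:
```python
from g import *
s,c,p,d=look("w20"); print(s["eef_pos"],s["tcp_rot"],np.abs(s["qvel"]).max(),s["opening"],s["grasp_force"])
K,T=c["camera_matrix"],c["world_from_camera"]; v,u=np.mgrid[120:330,215:285]; z=d[120:330,215:285]
t=intool((np.c_[u.ravel(),v.ravel(),np.ones(u.size)]@np.linalg.inv(K).T*z.ravel()[:,None])@T[:3,:3].T+T[:3,3],s)
k=(np.abs(t[:,1])<9)&(t[:,2]>-25)&(t[:,2]<8)&(np.abs(t[:,0])<60); w=t[k]; print("x",w[:,0].min(),w[:,0].max())
for x in range(-50,56,8):
    e=w[np.abs(w[:,0]-x)<4]
    if len(e)>5: print(x,"y",np.round(np.percentile(e[:,1],[2,98]),1),"z top",round(np.percentile(e[:,2],3),1))
cv2.imwrite("pics/w20c.png",cv2.resize(p[120:330,140:360,::-1],None,fx=2,fy=2))
go(630.3,-12.8,125,-6.9)
```

```text
[424.55915534 148.86436982 131.00740566] [ 3.14122382e+00  3.01756721e-04 -5.31169265e-01] 0.023700684987476867 0.19970750428219655 40.05180803127587
x -44.45796219162447 50.74587127321928
-42 y [-6.9  6.5] z top -13.1
-34 y [-6.8  6.4] z top -13.6
-26 y [-6.7  6.3] z top -13.7
-18 y [-6.7  6.3] z top -15.0
-10 y [-8.5  8.2] z top -19.1
-2 y [-8.5  8.2] z top -18.0
6 y [-8.5  8.2] z top -23.6
14 y [-8.7  8.6] z top -18.3
22 y [-6.1  5.9] z top -13.7
30 y [-6.5  6.2] z top -13.6
38 y [-6.4  6.1] z top -13.6
46 y [-6.3  6. ] z top -13.7
54 y [-5.5  5.3] z top -12.9
turn [ 0.0011  0.0014 -0.4108] shift m [0.2595 0.0349 0.0053] t 27.15
```

View pics/w20c.png

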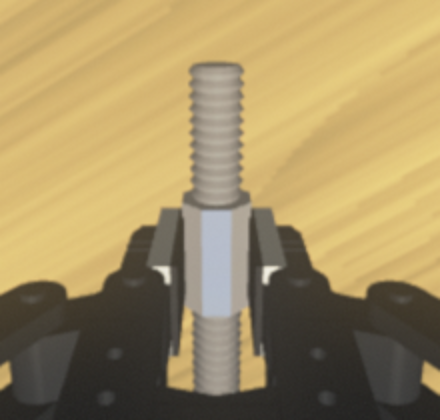

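The gauge is held level and centred to within 0.5 mm, with its axis 6.65 mm above the TCP. Carry it above the cradle.

Request:
move_arm(motion=[[0,0,-0.1,0.04,0.005,0,0.014],[0,0,-0.2,0.09,0.012,0,0.014],[0,0,-0.3,0.14,0.019,0,0.014],[0,0,-0.4,0.19,0.026,0,0.014],[0,0,-0.411,0.23,0.031,0.0,0.014],[0,0,-0.411,0.259,0.035,0.01,0.014],[0,0,-0.411,0.259,0.035,0.025,0.014],[0,0,-0.411,0.259,0.035,0.025,0.014]])

```text
clock: 28.15
eef_pos: [628.1, -12.1, 103.4]
tcp_rot: [3.141, 0.006, -0.12]
contact_force: [-0.6, 0.1, -0.8]
opening: 0.191
grasp_force: 40.0
```

Request:
move_arm(motion=[[0,0,0,0,0,0,0.014],[0,0,0,0,0,0,0.014],[0,0,0,0,0,0,0.014]])

```text
clock: 28.52
eef_pos: [630.8, -12.0, 107.1]
tcp_rot: [-3.142, -0.001, -0.12]
contact_force: [0.2, -0.4, -1.1]
opening: 0.197
grasp_force: 40.0
```

Run:
```python
from g import *
s,c,p,d=look("w21"); print(s["eef_pos"],s["tcp_rot"],np.abs(s["qvel"]).max(),s["contact_force"],s["grasp_force"])
go(629.8,-12.85,81,-6.9)
```

```text
[630.80124893 -11.98776612 107.14063508] [-3.14150895e+00 -8.91368758e-04 -1.19681408e-01] 0.0036698845873055176 [ 0.24627022 -0.37520017 -1.11911241] 40.027893371880054
turn [-0.     -0.0008  0.0006] shift m [-0.0009  0.0009  0.0261] t 28.57
```

Clear of the cradle and settled. Lower it into the Vs gently.

Request:
move_arm(motion=[[0,0,0,-0.001,0.0009,0.008,0.014],[0,0,0,-0.001,0.0009,0.015,0.014],[0,0,0,-0.001,0.0009,0.02,0.014],[0,0,0,-0.001,0.0009,0.0235,0.014],[0,0,0,-0.001,0.0009,0.0255,0.014],[0,0,0,-0.001,0.0009,0.0265,0.014],[0,0,0,-0.001,0.0009,0.0265,0.014]])

```text
clock: 29.45
eef_pos: [629.8, -12.8, 80.5]
tcp_rot: [-3.141, -0.0, -0.12]
contact_force: [-1.6, 3.1, 3.8]
opening: 0.198
grasp_force: 40.6
```

Contact is light at +3.8 N, at the expected height (80.5 mm). Release gently and rise.

Request:
move_arm(motion=[[0,0,0,0,0,0,0.022],[0,0,0,0,0,0,0.03],[0,0,0,0,0,0,0.05],[0,0,0,0,0,0,0.05],[0,0,0,0,0,-0.03,0.05],[0,0,0,0,0,-0.08,0.05],[0,0,0,0,0,-0.11,0.05],[0,0,0,0,0,-0.11,0.05]])

```text
clock: 30.45
eef_pos: [631.3, -13.2, 192.9]
tcp_rot: [-3.141, -0.005, -0.12]
contact_force: [-1.0, -0.3, -1.0]
opening: 0.584
grasp_force: 0.0
```

Request:
move_arm(motion=[[0,0,0,0,0,0,0.085],[0,0,0,0,0,0,0.085],[0,0,0,0,0,0,0.085],[0,0,0,0,0,0,0.085]])

```text
clock: 30.95
eef_pos: [629.4, -13.1, 189.4]
tcp_rot: [3.142, 0.001, -0.12]
contact_force: [-0.6, -0.2, 0.3]
opening: 0.993
grasp_force: 0.0
```

Run:
```python
from g import *
s,c,p,d=look("w22"); print(s["eef_pos"],np.abs(s["qvel"]).max(),s["opening"])
K,T=c["camera_matrix"],c["world_from_camera"]; v,u=np.mgrid[60:310,170:330]; z=d[60:310,170:330]
W=(np.c_[u.ravel(),v.ravel(),np.ones(u.size)]@np.linalg.inv(K).T*z.ravel()[:,None])@T[:3,:3].T+T[:3,3]
a=np.radians(-6.7); L=np.array([[np.cos(a),np.sin(a)],[-np.sin(a),np.cos(a)]])@(W[:,:2]-[630.3,-12.9]).T; x,y=L; h=W[:,2]
for n,k in(("handle",(h>95)&(np.abs(y)<12)&(np.abs(x)<25)),("+thread",(h>91.5)&(h<95)&(x>17)),("-thread",(h>91.5)&(h<95)&(x<-17))):
    print(n,k.sum(),"x",np.percentile(x[k],[1,99]).round(1),"y",np.median(y[k]).round(2),"ztop",np.percentile(h[k],97).round(1))
k=np.abs(h-89)<1; k&=(np.abs(y)>13); print("cradle",x[k].min(),x[k].max(),y[k].min(),y[k].max())
P=grab_frame("scene")[0]; cs=camera_params("scene"); q=px((630,-13,60),cs).round().astype(int)
A=cv2.resize(p[60:310,150:350],None,fx=2,fy=2); B=cv2.resize(P[q[1]-60:q[1]+65,q[0]-50:q[0]+50],(400,500),interpolation=cv2.INTER_CUBIC)
cv2.imwrite("pics/w22c.png",np.hstack([A,B])[:,:,::-1])
```

```text
[629.36364908 -13.08908264 189.40757482] 0.004493438271465519 0.993282640384504
handle 293 x [-14.8  15.2] y 0.28 ztop 97.2
+thread 352 x [17.2 49.5] y 0.14 ztop 94.3
-thread 268 x [-48.9 -17.8] y 0.52 ztop 94.0
cradle -33.410182200323135 34.32209765290768 -20.461798360228947 21.39522080278028
```

View pics/w22c.png

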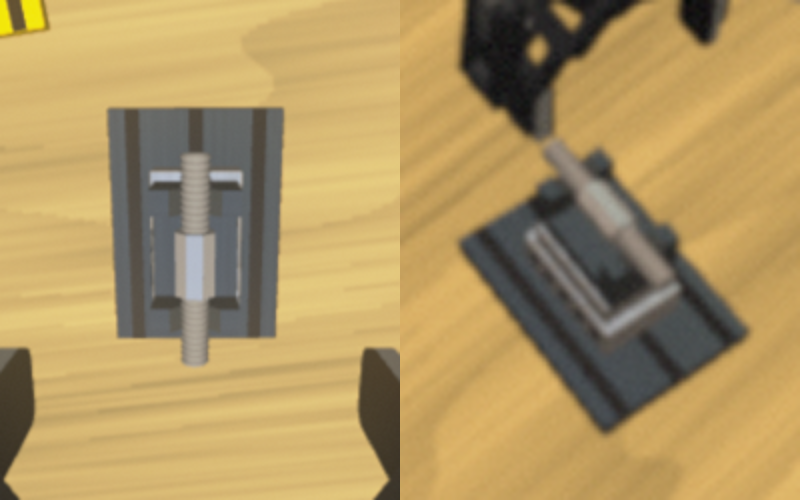

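The gauge rests in both Vs: both thread tops are at 94 mm (expected 94), and it is centred to within 0.5 mm. The gripper is well clear, so I'll hand in the job.

```bash
python3 -c "
from rig import order
print(order.sign_off())"
```

```text
the job is handed in; nothing more can be done
None
```

The fixture is built on the plate in the order asked (block, riser, V cradle, threaded gauge in both Vs), each piece centred to about 1 mm, the bystanders not touched, and the job was handed in at about 31 s on the robot clock.

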